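# Tuck the wooden paddle board under the holder's weighted arm

### The job

One wooden paddle board has been left out on the worktop. Slide it blade first under the weighted wire arm of the white holder, so that it lies squarely on top of the other wooden boards, pushed in until it meets the stop, with the arm pressing on it, and let go. Leave the blue plastic board where it lies.

Things in the scene. Friction and masses are not known exactly. Their poses are not given: they have to be found in the camera images.
- board_mid (a point): loose pale wooden paddle board, 80 g, flat on the worktop, 180 mm long, 12 thick: blade 100 x 60 mm, handle 80 x 26. Point: its centre, 6 mm above its underside; x axis runs from handle to blade (blade x -10 to +90 mm, handle -90 to -10), z up. Two like it lie in the holder. Grip across the handle at x -30 to -60, fingertips 3 to 4 mm above its underside so that they clear the pile below
- board_tip (a point): middle of the blade's far end on the same board, half-way up (at x = +90 mm of board_mid, same axes). Behind the work, a toaster oven (y -0.2 to +0.22 m, up to 0.4 m high with what stands on it) begins at x = 0.56 m and an air fryer (y -0.53 to -0.23 m) too: come to the boards from the front or from above
- holder_stop (a point): white fixed holder. Point: middle of its upright stop's face, level with the top of the two-board pile (32 mm above the worktop). x axis level, pointing in (the blade's end meets the stop at x = 0), z up. Pile: x -180 to 0 mm, handles outward (26 wide, x -180 to -100). Side walls 78 mm apart at x -58 to 0, flaring to x -80, 11 mm above the point; stop, posts and arm reach at most 50 mm above
- press_arm (a joint): steel wire arm with red weight, hinged 22 mm behind the stop's face, sprung down (2 to 3 N). Its skid rests on the pile at holder_stop x -35 mm; its polished nose slopes up 25 degrees to x -75, underside 17 mm above the pile, so a board pushed in along the pile lifts it by itself (1 to 4 N). Radians: about 0 on two boards, 0.2 on three; grows as it lifts
- blue_board_mid (a point): blue plastic paddle board of the same shape and size, lying flat on the worktop, to be left alone. Centre of the board, axes as for board_mid

How it is judged:
At the end, for the whole second after the job is handed in: The wooden board lies flat (within 7 degrees) on the two others, its underside within 5 mm of the pile's top, pointing blade first into the holder within 11 degrees, its far end within 15 mm of the stop and 15 mm of the middle, with the arm resting still on it (arm at 0.1 to 0.35 rad) (x of board_tip in the frame of holder_stop between -0.015 and 0.006 m and y of board_tip in the frame of holder_stop between -0.015 and 0.015 m and z of board_mid in the frame of holder_stop between 0.001 and 0.011 m and angle between the x axis of board_mid and the x axis of holder_stop, either way round below 0.2 rad and angle between board_mid's own z axis and vertical below 0.12 rad and value of joint press_arm between 0.1 and 0.35 rad and velocity of joint press_arm between -0.1 and 0.1 rad/s); the robot touches nothing.
It fails at once if the blue board is moved by more than 25 mm (distance of blue_board_mid from where it was at the start of the episode above 0.025 m).
It also fails if it takes over 48 s, if anything falls off the work surface, if the arm or the gripper's body presses on something with over 40 N, if the wrist force passes 120 N, or if a joint passes its speed limit or range.

### The arm

A 6-joint arm with a two-finger parallel gripper is mounted at the origin on a cart in front of the work surface, level with it; the furniture and walls round the work are solid. World frame = base frame: x ahead of the robot, y to its left, z up, the work surface at z = 0. Lengths are in m, angles in rad, forces in N, time in s.
With the tool pointing down it reaches from about 0.35 to 0.975 m from the base axis. Payload 17.4 kg.
Tool frame: the origin (TCP) lies between the finger pads; the fingertips stand 17 mm ahead of it and the grasp point (between the pads) lies 2 mm behind it; z points along the fingers, y is the line along which they close (so a half turn about z gives the same grasp; the last joint's range is limited). The gripper opens to 85 mm and grips with 20 to 120 N. Pads are 22 mm wide; open, the fingers measure 114 mm over their backs; the gripper's body (76 mm by 85 mm) begins 54 mm behind the grasp point. The pads swing forward as they close: fully open they stand 13 mm farther back than shut.
Start: joints at [-1.237, 0.116, 1.442, -0, 1.584, -0.038], TCP at [0.245, -0.629, 0.248] pointing down, gripper open.
Joint ranges: [-2.83, 2.83], [-0.83, 2.19], [0.07, 2.5], [-1.14, 4.28], [0.01, 3], [-2.97, 2.97]. Speed limits (rad/s): [1.89, 1.89, 2.22, 3.14, 3.14, 3.14].

### API

Orientations are given as [roll, pitch, yaw] about the fixed x, y, z axes, in that order (R = Rz(yaw) Ry(pitch) Rx(roll)).
In Python, from plant import status, viewer, sign_off gives the robot as it stands. The module is installed in compiled form; this text tells all that it offers.
- The arm moves only by the shell command python3 -m crank 'ROWS' [OPENING] [FORCE]. ROWS is JSON, one flat list of numbers, 4 for each row, row after row: the shift along the tool's x, y, z each as a share of 0.1 m, from -1 to 1, then the turn about the tool's z as a share of pi/2 rad, from -1 to 1. In form: [dx, dy, dz, turn, dx, dy, dz, turn, ...]. A call has 1 to 8 rows; each row is the pose to reach, as a shift and turn from the pose commanded when the call began, along the tool's axes at that moment; what a row does not reach only later rows make up. A row lasts 1/12 s, in which the tool goes at most 41.7 mm and 7.16 degrees, less where a joint would pass 70% of its speed; a pose out of reach is approached as far as the arm can. A call with a number of a shift or a turn outside -1 to 1 is refused whole. A call with a gripper value outside its range is refused whole. OPENING is the closure in counts, from 0 (fully open) to 255 (shut), set as the call begins (- or left out, the last holds). The fingers move at their own pace and stop on an object; FORCE is the grip in N (left out, the last holds). Time passes only in rows, so rows that repeat a pose let the fingers close. It gives the time, the measured TCP pose, the force, the opening and the grip force at its end, in the units of the state.
- status.observe(): the state, without advancing time (a new reading comes with each control period).
- viewer.grab_frame(name): name is "side" or "top" or "wrist"; returns a dict with "frame" (420x560x3 uint8, blue, green, red), "vertical_fov" (degrees; the focal length in pixels is half the picture's height over the tangent of half this angle, whatever the lens; pixels are square), "cx", "cy" (the principal point, pixels), "position" and "rotation" of the camera in the world. Camera axes: x right, y down, z forward; pixel columns grow to the right and rows downward; lengths in m; the calibration is good to about 2 mm. A picture is of the moment at which its call begins. There is no depth.
- sign_off(): hands the job in; it is judged then, once.
The state is a dict: "clock": time; "joints": joint angles; "dq": joint speeds; "tau": joint torques, N m; "ee_pos": TCP position; "eef_rot": TCP orientation; "ft_force": force on the tool from outside, world axes, zero at the start; "moment": the same for the moment, N m; "grip_width": opening from 0.0 (shut) to 1.0 (fully open); "grip_force": force on a finger pad.
Only numpy, scipy, OpenCV 4.12 (cv2) and the standard library are available. Lean on these libraries where they do the work, as an engineer would, in place of code of your own. Each camera call takes 0.05 s, during which the arm holds its last target. There are 200 camera calls.

## Working session

There is one attempt and no reset: what is moved stays moved. The work goes in short steps, Python scripts to look and compute and a shell command to move; the robot and the scene stay as the last step left them, time stands still between calls to the robot, and variables do not carry over. Pictures are saved under pics/ and viewed, at most 10 in all, crops included, and the job is handed in when it is done.

```bash
mkdir -p pics
cat > h.py <<'E'
import numpy as np, cv2, pickle
from plant import status, viewer
def grab(n,tag):
    d=viewer.grab_frame(n); cv2.imwrite(f'pics/{tag}.png',d['frame']); pickle.dump(d,open(f'pics/{tag}.pkl','wb')); return d
def load(tag): return pickle.load(open(f'pics/{tag}.pkl','rb'))
def ray(d,u,v,z):
    f=210/np.tan(np.radians(d['vertical_fov'])/2)
    r=np.array(d['rotation'])@np.array([(u-d['cx'])/f,(v-d['cy'])/f,1]); p=np.array(d['position'])
    return p+r*(z-p[2])/r[2]
def proj(d,P):
    f=210/np.tan(np.radians(d['vertical_fov'])/2)
    c=np.array(d['rotation']).T@(np.array(P)-np.array(d['position']))
    return np.array([d['cx']+f*c[0]/c[2],d['cy']+f*c[1]/c[2]])
E
python3 - <<'E'
from h import *
for n in('top','side'):
    d=grab(n,n+'0'); print(n,d['vertical_fov'],d['cx'],d['cy'],d['position'],np.round(d['rotation'],3).tolist())
print(status.observe())
E
```

```text
top 42.316716639349906 278.6763333712233 216.00652265386486 [ 0.25092163 -0.06760408  1.5440188 ] [-3.002, 0.008, -1.592]
side 57.35583257177175 273.6201413583735 208.11790569164447 [0.03296408 0.84925255 0.4469913 ] [-1.924, 0.016, -2.692]
{'clock': 0.1, 'joints': array([-1.23678268e+00,  1.16448308e-01,  1.44219021e+00,  8.28068877e-06,
        1.58402966e+00, -3.77909933e-02]), 'dq': array([-5.63781523e-04, -2.55845321e-03, -1.23779126e-03,  9.89072644e-05,
        1.55402856e-04, -5.66708984e-04]), 'tau': array([ 6.91067835e-04, -7.33668780e+01, -6.33791327e+01,  4.01516900e-07,
        5.26882897e-03, -1.85936028e-05]), 'ee_pos': array([ 0.24517363, -0.62873113,  0.24763418]), 'eef_rot': array([-3.14051821e+00, -4.89097428e-05,  3.71804723e-01]), 'ft_force': array([0.08541767, 0.13981944, 0.5000498 ]), 'moment': array([-0.03128812, -0.02632072,  0.0130291 ]), 'grip_force': 0.0, 'grip_width': 1.0021730438871015}
```

View pics/top0.png

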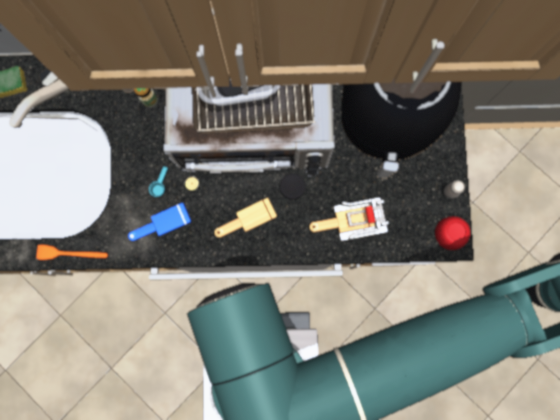

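View pics/side0.png

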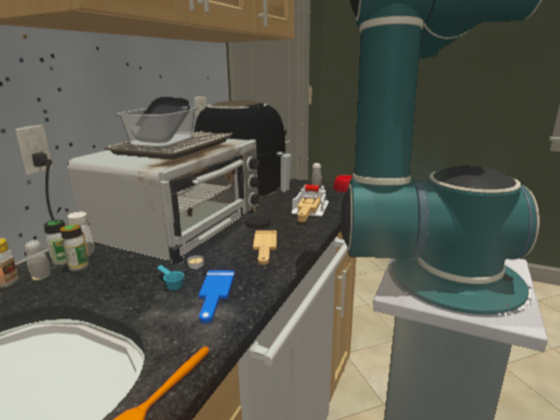

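The top view shows the loose board around (245,218), blade to the right. The holder pile's handle end is at (312,226) and its stop is near (383,215). The blue board is at (160,222). Rotation is given as a rotation vector, so I'll measure at finer scale.

```bash
sed -i "s/np.array(d\['rotation'\])/cv2.Rodrigues(np.array(d['rotation'],float))[0]/g" h.py
python3 - <<'E'
from h import *
d=load('top0'); im=d['frame']
hsv=cv2.cvtColor(im,cv2.COLOR_BGR2HSV)
m=cv2.inRange(hsv,(12,70,120),(30,255,255)); 
for nm,(x0,x1,y0,y1),z in(('loose',(205,285,190,245),.012),('pile',(300,392,195,240),.032)):
    k=np.zeros_like(m);k[y0:y1,x0:x1]=m[y0:y1,x0:x1]
    c=max(cv2.findContours(k,0,1)[0],key=cv2.contourArea)
    P=np.array([ray(d,*q[0],z)[:2] for q in c]).astype(np.float32)*1000
    print(nm,cv2.contourArea(c),cv2.minAreaRect(P),[ray(d,*q,z).round(3).tolist() for q in cv2.boxPoints(cv2.minAreaRect(c))])
c=im[185:250,205:400]; c=cv2.resize(c,None,fx=4.1,fy=4.1,interpolation=cv2.INTER_CUBIC); cv2.imwrite('pics/crop.png',c)
s=load('side0')['frame'][175:275,240:360]; cv2.imwrite('pics/crops.png',cv2.resize(s,None,fx=5,fy=5,interpolation=2))
E
```

```text
loose 1040.5 ((2305.74658203125, -691.3379516601562), (481.92724609375, 134.0902862548828), 9.332352638244629) [[2.032, -0.682, 0.012], [2.457, -0.595, 0.012], [2.568, -0.716, 0.012], [2.113, -0.791, 0.012]]
pile 509.0 ((3335.045654296875, -843.6190795898438), (129.4039764404297, 926.9552001953125), 86.10189819335938) [[2.843, -0.759, 0.032], [3.689, -0.782, 0.032], [3.805, -0.936, 0.032], [2.913, -0.883, 0.032]]
```

View pics/crop.png

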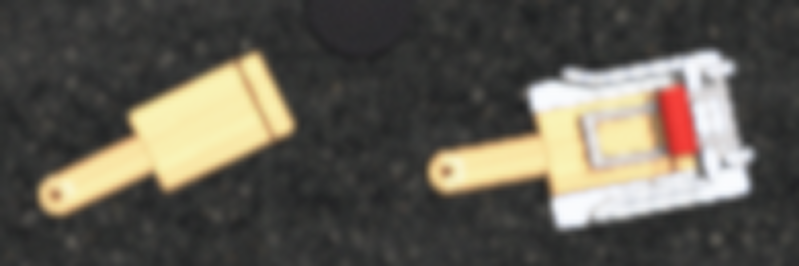

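The crop shows the loose board and the pile clearly. The ray results are absurd, so "rotation" must be roll/pitch/yaw like the other orientations. I'll switch and fit known points.

```bash
sed -i "s/cv2.Rodrigues(np.array(d\['rotation'\],float))\[0\]/Rot.from_euler('xyz',d['rotation']).as_matrix()/g; 1i from scipy.spatial.transform import Rotation as Rot" h.py
cat > fit.py <<'E'
from h import *
from scipy.optimize import least_squares
# board outline (top face) via mask IoU-free approach: minAreaRect
def P2(d,u,v,z): return ray(d,u,v,z)[:2]
E
python3 - <<'E'
from h import *
d=load('top0'); im=d['frame']
hsv=cv2.cvtColor(im,cv2.COLOR_BGR2HSV)
m=cv2.inRange(hsv,(12,70,120),(30,255,255)); 
for nm,(x0,x1,y0,y1),z in(('loose',(205,285,190,245),.012),):
    k=np.zeros_like(m);k[y0:y1,x0:x1]=m[y0:y1,x0:x1]
    c=max(cv2.findContours(k,0,1)[0],key=cv2.contourArea)
    P=np.array([ray(d,*q[0],z)[:2] for q in c]).astype(np.float32)*1000
    print(nm,cv2.minAreaRect(P))
C=lambda x,y:(205+(x+.5)/4.1-.5,185+(y+.5)/4.1-.5)
for n,p,z in[('L hend',(40,207),.012),('L hole',(57,195),.012),('L btop',(257,54),.012),('L bbot',(294,129),.012),('L bb_near',(166,190),.012),('L bt_near',(130,115),.012),
 ('P hend',(430,172),.032),('P hole',(447,171),.032),('P bn_top',(537,108),.032),('P bn_bot',(551,194),.032),('wall ext top-left',(530,90),.043),('wall bot-left',(556,226),.043),('top right wall',(722,54),.043),('bot right wall',(748,190),.043)]:
    print(n,ray(d,*C(*p),z).round(4)[:2])
# side-cam check: project top-derived points
s=load('side0')
for p in[(57,195),(257,54),(294,129)]:
    print(proj(s,ray(d,*C(*p),.012)).round(1))
print(proj(s,ray(d,*C(447,171),.032)).round(1))
E
```

```text
loose ((456.83880615234375, 40.72734832763672), (65.49617767333984, 183.43780517578125), 24.586746215820312)
L hend [0.4153 0.1243]
L hole [0.4234 0.1125]
L btop [ 0.5194 -0.028 ]
L bbot [ 0.4659 -0.0528]
L bb_near [0.4252 0.0368]
L bt_near [0.4783 0.0612]
P hend [ 0.4313 -0.1454]
P hole [ 0.4317 -0.157 ]
P bn_top [ 0.4739 -0.2201]
P bn_bot [ 0.4143 -0.2275]
wall ext top-left [ 0.4848 -0.2146]
wall bot-left [ 0.3913 -0.2289]
top right wall [ 0.5067 -0.3466]
bot right wall [ 0.4129 -0.3598]
[263.7 257.8]
[256.2 230.3]
[276.9 230.1]
[301.9 213.2]
```

View pics/crops.png

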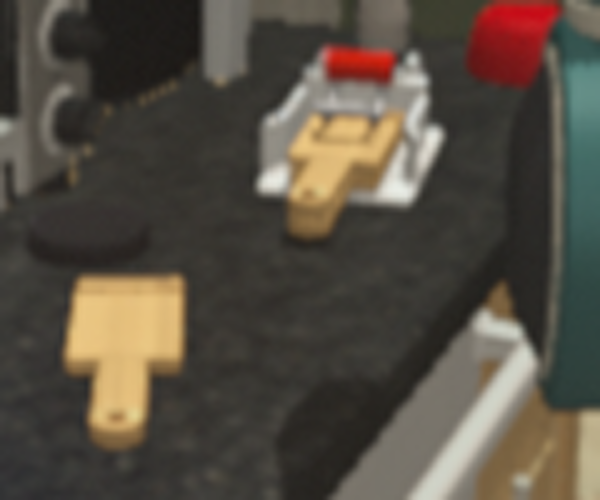

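Both cameras agree, with reprojection within 1 px.

| Item | Position (m) | Direction |
|---|---|---|
| Loose board centre | (0.456, 0.041) | -65.4° |
| Stop | (0.461, -0.323) | -80.3° |
| Grip point, board x = -48 mm | (0.436, 0.085) | tool yaw 114.6° |

I'll travel there with the fingers pre-closed.

```bash
python3 -m crank '[0.73,-1,0,0,0.73,-1,0,0,0.73,-1,0,0,0.73,-1,0,0]' 120 40
python3 -m crank '[0.73,-1,0,0,0.73,-1,0,0,0.73,-1,0,0,0.73,-1,0,0]'
python3 -m crank '[0.73,-1,0,0,0.73,-1,0,0,0.73,-1,0,0,0.73,-1,0,0]'
```

```text
clock: 0.43
ee_pos: [0.2782, -0.5045, 0.2486]
eef_rot: [-3.141, -0.001, 0.374]
ft_force: [-0.3, 0.5, -0.6]
grip_width: 0.53
grip_force: 0.0
clock: 0.77
ee_pos: [0.3097, -0.385, 0.2487]
eef_rot: [3.142, -0.001, 0.374]
ft_force: [-0.5, -0.7, 0.8]
grip_width: 0.526
grip_force: 0.0
clock: 1.1
ee_pos: [0.3414, -0.2652, 0.2486]
eef_rot: [-3.141, -0.001, 0.376]
ft_force: [0.2, -0.1, 0.0]
grip_width: 0.529
grip_force: 0.0
```

```bash
python3 -m crank '[0.73,-1,0,0,0.73,-1,0,0,0.73,-1,0,0,0.73,-1,0,0]'
python3 -m crank '[0.73,-1,0,0,0.73,-1,0,0,0.73,-1,0,0,0.73,-1,0,0]'
python3 -m crank '[0.73,-1,0.5,-0.25,0.73,-1,0.5,-0.518,0.73,-1,0.5,-0.518,0.73,-1,0.5,-0.518,0.73,-1,0.5,-0.518,0.73,-1,0.5,-0.518,0.73,-1,0.5,-0.518,0.73,-1,0.5,-0.518]'
python3 -m crank '[0,0,0.5,-0.518,0,0,0.5,-0.518,0,0,0.5,-0.518,0,0,0.5,-0.518,0,0,0.5,-0.518,0,0,0.5,-0.518,0,0,0.5,-0.518,0,0,0.5,-0.518]'
```

```text
clock: 1.43
ee_pos: [0.3731, -0.1449, 0.2485]
eef_rot: [-3.141, -0.001, 0.378]
ft_force: [0.0, 0.2, -0.2]
grip_width: 0.527
grip_force: 0.0
clock: 1.77
ee_pos: [0.4044, -0.0249, 0.2482]
eef_rot: [-3.14, -0.001, 0.378]
ft_force: [-0.5, -0.2, -0.4]
grip_width: 0.533
grip_force: 0.0
clock: 2.43
ee_pos: [0.4353, 0.0892, 0.1981]
eef_rot: [-3.141, 0.0, 1.189]
ft_force: [0.4, 0.4, -0.4]
grip_width: 0.527
grip_force: 0.0
clock: 3.1
ee_pos: [0.4354, 0.0891, 0.1482]
eef_rot: [-3.141, -0.0, 2.0]
ft_force: [0.4, 0.9, 0.0]
grip_width: 0.53
grip_force: 0.0
```

```bash
cat > go.py <<'E'
from h import *
import sys
# print shift (shares) and turn from current pose to target x y z yaw
t=[float(a) for a in sys.argv[1:5]]; s=status.observe()
R=Rot.from_euler('xyz',s['eef_rot']); d=R.inv().apply(np.array(t[:3])-s['ee_pos'])/0.1
dy=(t[3]-s['eef_rot'][2]+np.pi)%(2*np.pi)-np.pi
print('shift',d.round(3),'turn',round(-dy/(np.pi/2),3), s['ee_pos'].round(4), s['eef_rot'].round(3), s['ft_force'].round(1),'t',s['clock'])
E
python3 - <<'E'
from h import *
grab('top','t1');d=grab('wrist','w1');s=status.observe()
w=proj(d,[.456,.041,.012]);print(w,proj(d,[.436,.085,.012]),proj(d,[.4927,-.0404,.012]),s['joints'].round(2))
E
python3 go.py .436 .0846 .0205 2.0
```

```text
[272.38375355 274.13718895] [272.13844195 219.73045858] [272.48883608 362.72873668] [ 0.14 -0.37  2.04  0.    1.47 -0.28]
shift [-0.044 -0.013  1.278] turn -0.003 [0.4354 0.0891 0.1483] [-3.142 -0.     1.995] [ 0.7 -0.1 -0.4] t 3.2
```

View pics/w1.png

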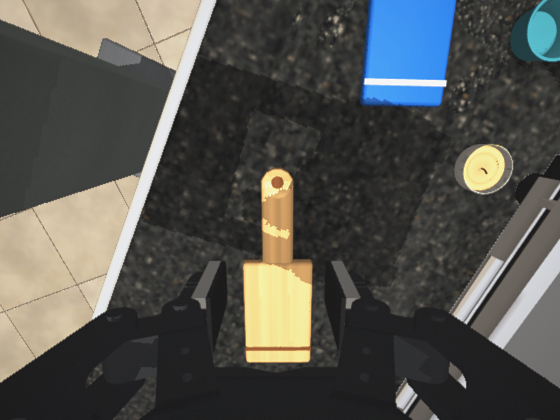

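The wrist view shows the board lined up with the fingers: tip at (278,362), hole at (277,182). That is about 6 px to the right of the prediction, so I'll triangulate.

Run:
```python
from h import *
d=load('w1'); 
for n,p in[('tip',(278,357)),('hole',(277,182)),('junction',(278,262))]: print(n,ray(d,*p,.012).round(4))
print(d['position'],d['rotation'],d['cx'],d['cy'],d['vertical_fov'])
print('tcp ground',proj(d,[.4354,.0891,.012]))
t=load('top0');
hsv=cv2.cvtColor(d['frame'],cv2.COLOR_BGR2HSV); m=cv2.inRange(hsv,(10,60,90),(30,255,255))
for r in(300,320,340):
  x=np.where(m[r,220:340])[0]+220; print(r,x.min(),x.max(),ray(d,(x.min()+x.max())/2,r,.012).round(4))
```

```text
tip [ 0.4948 -0.0326  0.012 ]
hole [0.4268 0.1149 0.012 ]
junction [0.4558 0.0532 0.012 ]
[0.40853408 0.15177768 0.27379615] [ 2.87283426e+00 -6.72765729e-04  4.24901655e-01] 275.4160953231965 219.66189215755003 64.61749762847386
tcp ground [273.52943012 215.01664139]
300 243 311 [0.4698 0.0202 0.012 ]
320 244 311 [0.4784 0.0023 0.012 ]
340 245 310 [ 0.4869 -0.0164  0.012 ]
```

The wrist and top cameras differ by 2–4 mm laterally. The fingers are visibly centred on the board, so I keep the lateral position, shift a little along the handle and descend.

```bash
python3 -m crank '[-0.044,0,0.4,-0.003,-0.044,0,0.8,-0.003,-0.044,0,0.95,-0.003,-0.044,0,0.95,-0.003]'
python3 -m crank '[0,0,0.15,0,0,0,0.3,0,0,0,0.325,0,0,0,0.325,0,0,0,0.325,0]'
python3 go.py .4375 .0850 .0205 2.0
```

```text
clock: 3.53
ee_pos: [0.4351, 0.0848, 0.0494]
eef_rot: [-3.136, -0.002, 2.0]
ft_force: [-0.3, 0.2, -0.0]
grip_width: 0.526
grip_force: 0.0
clock: 3.95
ee_pos: [0.4378, 0.0853, 0.0222]
eef_rot: [3.14, 0.0, 2.003]
ft_force: [0.5, -0.5, 0.0]
grip_width: 0.527
grip_force: 0.0
shift [-0.002 -0.004  0.017] turn 0.002 [0.4378 0.0853 0.0222] [3.14  0.    2.003] [ 0.5 -0.5  0. ] t 3.95
```

```bash
python3 -m crank '[0,0,0.01,0,0,0,0.01,0,0,0,0.01,0,0,0,0.01,0,0,0,0.01,0,0,0,0.01,0,0,0,0.01,0,0,0,0.01,0]' 255 40
python3 -m crank '[0,0,0,0,0,0,0,0,0,0,0,0,0,0,0,0]'
python3 go.py .4375 .0850 .0205 2.0
```

```text
clock: 4.62
ee_pos: [0.4378, 0.0853, 0.0211]
eef_rot: [3.14, 0.0, 2.004]
ft_force: [-1.4, 0.2, 6.0]
grip_width: 0.287
grip_force: 39.8
clock: 4.95
ee_pos: [0.4378, 0.0853, 0.0211]
eef_rot: [3.14, 0.0, 2.004]
ft_force: [-0.9, 0.1, 6.9]
grip_width: 0.294
grip_force: 39.8
shift [-0.002 -0.004  0.006] turn 0.002 [0.4378 0.0853 0.0211] [3.14  0.    2.004] [-0.9  0.1  6.9] t 4.95
```

The grip holds, with width about 25 mm for the 26 mm handle. Lift, then look before inserting.

```bash
python3 -m crank '[0,0,-0.2,0,0,0,-0.5,0,0,0,-0.8,0,0,0,-0.8,0]'
python3 -m crank '[-0.3,-0.2,0,0.05,-0.6,-0.4,0,0.12,-0.8,-0.6,0,0.168,-0.8,-0.6,0,0.168,-0.8,-0.6,0,0.168,-0.8,-0.6,0,0.168]'
python3 go.py .4175 -.0588 .10 1.74
python3 - <<'E'
from h import *
grab('top','t2'); d=load('t2'); c=d['frame'][180:245,230:400]
cv2.imwrite('pics/t2c.png',cv2.resize(c,None,fx=4.7,fy=4.7,interpolation=2))
grab('wrist','w2')
E
```

```text
clock: 5.28
ee_pos: [0.4393, 0.0856, 0.1061]
eef_rot: [3.134, 0.002, 2.004]
ft_force: [1.2, 0.6, -0.4]
grip_width: 0.289
grip_force: 39.6
clock: 5.78
ee_pos: [0.4165, -0.0124, 0.1001]
eef_rot: [3.141, -0.0, 1.74]
ft_force: [-0.7, 0.1, -0.3]
grip_width: 0.289
grip_force: 39.6
shift [-0.459 -0.068  0.001] turn 0.0 [ 0.4165 -0.0124  0.1001] [ 3.141 -0.     1.74 ] [-0.7  0.1 -0.3] t 5.7833
```

View pics/w2.png

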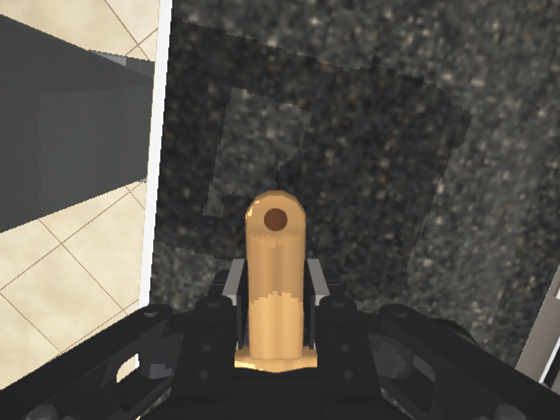

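The wrist view shows the handle centred and straight in the fingers, hole at (276,219). Next I'll check the blade and the holder from the top.

View pics/t2c.png

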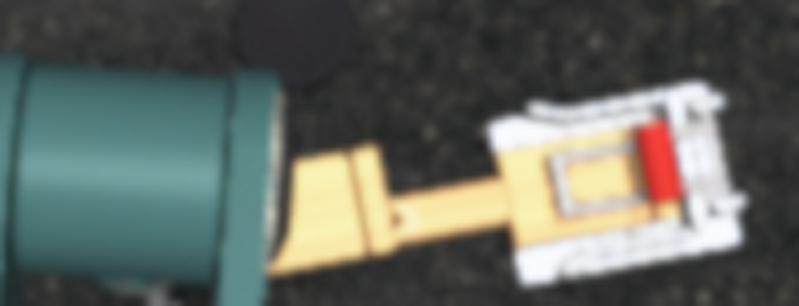

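Run:
```python
from h import *
d=load('w2'); t=np.array([.4165,-.0124]); x=np.array([np.cos(1.74),np.sin(1.74)]); n=np.array([np.sin(1.74),-np.cos(1.74)])
for p in[(276,219),(276,330)]:
  q=ray(d,*p,.091)[:2]-t; print(q@x,q@n)
```

```text
0.0321337625118592 0.0014724417116926576
-0.021071728565112153 0.0015675057090506293
```

The top view shows the blade end corners at crop (378,145) and (395,252), heading along the pile. I'll compute the offset relative to the holder in the same image.

Run:
```python
from h import *
d=load('t2'); C=lambda x,y:(230+(x+.5)/4.7-.5,180+(y+.5)/4.7-.5)
g=lambda p,z: ray(d,*C(*p),z)[:2]
a,b=g((378,145),.091),g((395,252),.091); tip=(a+b)/2; e=(a-b)
print('tip',tip,'w',np.linalg.norm(e),'yaw',np.degrees(np.arctan2(-e[0],e[1])))
u=np.array([np.cos(1.74),np.sin(1.74)])*-1; print('kin tip',np.array([.4165,-.0124])+.137*u)
for n,p,z in[('pile near top',(500,152),.032),('pile near bot',(519,246),.032),('handle up edge@450',(450,189),.032),('handle dn edge@450',(450,238),.032),('handle up@500',(500,180),.032),('handle dn@500',(500,228),.032),
 ('weight mid',(659,161),.06),('wire far-left',(557,184),.05),('base L top',(490,122),.004),('base L bot',(522,284),.004),('base R bot',(742,243),.004),('base R top',(708,88),.004)]:
    print(n,g(p,z).round(4))
```

```text
tip [ 0.4370456  -0.14900144] w 0.06264285513131403 yaw -82.74446544114294
kin tip [ 0.43957045 -0.14744353]
pile near top [ 0.4711 -0.2211]
pile near bot [ 0.4142 -0.2303]
handle up edge@450 [ 0.4494 -0.1904]
handle dn edge@450 [ 0.4199 -0.1894]
handle up@500 [ 0.4541 -0.2205]
handle dn@500 [ 0.4253 -0.2194]
weight mid [ 0.4595 -0.3113]
wire far-left [ 0.4486 -0.2522]
base L top [ 0.4938 -0.2185]
base L bot [ 0.3941 -0.2343]
base R bot [ 0.4161 -0.3685]
base R top [ 0.5118 -0.3524]
```

```bash
python3 go.py .4206 -.0631 .0545 1.728
```

```text
shift [-0.512 -0.047  0.454] turn 0.009 [ 0.4165 -0.0119  0.0999] [ 3.141 -0.     1.742] [-0.5 -0.1 -0.1] t 5.8833
```

```bash
python3 -m crank '[-0.3,-0.03,0,0.009,-0.51,-0.047,0.1,0.009,-0.51,-0.047,0.3,0.009,-0.51,-0.047,0.454,0.009,-0.51,-0.047,0.454,0.009,-0.51,-0.047,0.454,0.009]'
python3 go.py .4206 -.0631 .0545 1.728
python3 go.py .4402 -.1866 .0545 1.728
python3 - <<'E'
from h import *
grab('side','s3'); grab('top','t3')
a=load('s3')['frame'][170:240,250:350]; b=load('t3')['frame'][180:245,260:400]
cv2.imwrite('pics/c3.png',np.vstack([cv2.resize(b,(650,302),interpolation=2),cv2.resize(a,(425,298),interpolation=2)[:,:].copy() if 0 else cv2.copyMakeBorder(cv2.resize(a,(425,298),interpolation=2),0,0,0,225,0)]))
E
```

```text
clock: 6.38
ee_pos: [0.4202, -0.063, 0.0542]
eef_rot: [-3.14, -0.001, 1.727]
ft_force: [-0.5, 0.4, -1.1]
grip_width: 0.286
grip_force: 39.6
shift [-0.002  0.004 -0.003] turn -0.0 [ 0.4202 -0.063   0.0542] [-3.140e+00 -1.000e-03  1.727e+00] [-0.5  0.4 -1.1] t 6.3833
shift [-1.252  0.005 -0.003] turn -0.0 [ 0.4202 -0.063   0.0542] [-3.140e+00 -1.000e-03  1.727e+00] [-0.5  0.4 -1.1] t 6.3833
```

View pics/c3.png

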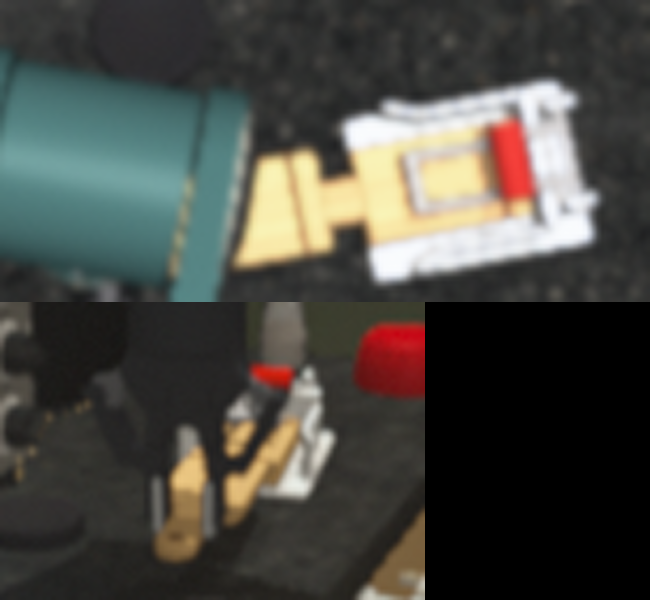

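The blade end (mid at crop (322,199)) lines up with the pile to within about 2 mm. Push in.

```bash
python3 -m crank '[-0.12,0,0,0,-0.24,0,0,0,-0.36,0,0,0,-0.48,0,0,0,-0.5,0,0,0,-0.5,0,0,0]'
python3 -m crank '[-0.06,0,0,0,-0.12,0,0,0,-0.18,0,0,0,-0.24,0,0,0,-0.3,0,0,0,-0.36,0,0,0,-0.42,0,0,0,-0.45,0,0,0]'
python3 go.py .4402 -.1866 .0545 1.728
```

```text
clock: 6.98
ee_pos: [0.4282, -0.1134, 0.0549]
eef_rot: [3.141, 0.0, 1.725]
ft_force: [0.8, 0.3, -0.8]
grip_width: 0.29
grip_force: 39.6
clock: 7.65
ee_pos: [0.435, -0.1583, 0.0544]
eef_rot: [-3.142, 0.0, 1.725]
ft_force: [-1.1, 2.3, -1.5]
grip_width: 0.29
grip_force: 39.6
shift [-0.287  0.008 -0.001] turn -0.002 [ 0.435  -0.1583  0.0544] [-3.142  0.     1.725] [-1.1  2.3 -1.5] t 7.65
```

```bash
python3 -m crank '[-0.05,0,0,0,-0.1,0,0,0,-0.15,0,0,0,-0.2,0,0,0,-0.22,0,0,0,-0.22,0,0,0]'
python3 -m crank '[-0.02,0,0,0,-0.03,0,0,0,-0.03,0,0,0]'
python3 -m crank '[-0.02,0,0,0,-0.03,0,0,0,-0.03,0,0,0]'
```

```text
clock: 8.15
ee_pos: [0.4384, -0.1798, 0.0544]
eef_rot: [3.142, 0.001, 1.725]
ft_force: [0.1, -1.1, -2.0]
grip_width: 0.288
grip_force: 39.5
clock: 8.4
ee_pos: [0.4388, -0.1823, 0.0544]
eef_rot: [-3.142, 0.0, 1.726]
ft_force: [-0.1, -0.5, -1.9]
grip_width: 0.287
grip_force: 39.5
clock: 8.65
ee_pos: [0.4393, -0.1853, 0.0545]
eef_rot: [3.141, 0.0, 1.726]
ft_force: [-0.1, -1.0, -1.6]
grip_width: 0.29
grip_force: 39.5
```

```bash
python3 -m crank '[-0.01,0,0,0,-0.02,0,0,0,-0.02,0,0,0]'
python3 -m crank '[-0.01,0,0,0,-0.02,0,0,0,-0.02,0,0,0]'
python3 -m crank '[-0.01,0,0,0,-0.02,0,0,0,-0.02,0,0,0]'
```

```text
clock: 8.9
ee_pos: [0.4395, -0.1873, 0.0544]
eef_rot: [-3.142, 0.0, 1.726]
ft_force: [-0.4, 0.5, -1.5]
grip_width: 0.289
grip_force: 39.5
clock: 9.15
ee_pos: [0.4395, -0.1886, 0.0541]
eef_rot: [-3.141, -0.002, 1.726]
ft_force: [-2.7, 6.4, -2.3]
grip_width: 0.286
grip_force: 39.6
clock: 9.4
ee_pos: [0.4391, -0.189, 0.0533]
eef_rot: [-3.139, -0.006, 1.726]
ft_force: [-5.9, 21.8, 0.0]
grip_width: 0.291
grip_force: 39.7
```

The blade met the stop, with 22 N of contact force. Relax it slightly, lower 1.3 mm and release.

```bash
python3 -m crank '[0.02,0,0,0,0.03,0,0,0,0.03,0,0.013,0,0.03,0,0.013,0]'
python3 -m crank '[0,0,0,0,0,0,0,0,0,0,0,0,0,0,0,0,0,0,0,0,0,0,0,0]' 130
python3 -m crank '[0,0,-0.1,0,0,0,-0.3,0,0,0,-0.6,0,0,0,-0.9,0,0,0,-0.9,0]'
python3 -m crank '[0.4,0,-0.2,0,0.8,0,-0.2,0,1,0,-0.2,0,1,0,-0.2,0,1,0,-0.2,0]'
python3 - <<'E'
from h import *
grab('side','s4'); grab('top','t4')
a=load('s4')['frame'][170:240,250:350]; b=load('t4')['frame'][180:245,260:400]
cv2.imwrite('pics/c4.png',np.vstack([cv2.resize(b,(650,302),interpolation=2),cv2.copyMakeBorder(cv2.resize(a,(425,298),interpolation=2),0,0,0,225,0)]))
E
```

```text
clock: 9.73
ee_pos: [0.4398, -0.1882, 0.0531]
eef_rot: [3.141, 0.0, 1.726]
ft_force: [-0.1, 1.6, -0.9]
grip_width: 0.286
grip_force: 39.6
clock: 10.23
ee_pos: [0.4397, -0.1882, 0.0531]
eef_rot: [3.142, 0.0, 1.726]
ft_force: [0.2, -0.4, 0.3]
grip_width: 0.491
grip_force: 0.0
clock: 10.65
ee_pos: [0.4414, -0.1889, 0.1498]
eef_rot: [3.135, 0.004, 1.726]
ft_force: [-0.4, -1.0, 1.2]
grip_width: 0.491
grip_force: 0.0
clock: 11.07
ee_pos: [0.4243, -0.0886, 0.1639]
eef_rot: [3.14, 0.001, 1.728]
ft_force: [0.6, 0.1, -0.0]
grip_width: 0.491
grip_force: 0.0
```

View pics/c4.png

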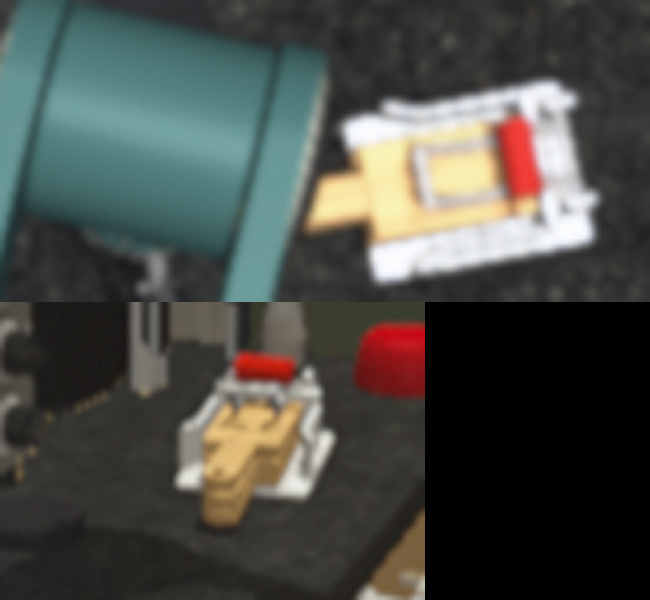

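The pictures show three boards stacked squarely, near blade edges level (crop x ≈ 355–372). The arm is raised onto the top board and the gripper is clear.

```bash
python3 -m crank '[0,0,0,0,0,0,0,0,0,0,0,0,0,0,0,0]' && python3 -c "
from plant import sign_off; print(sign_off())"
```

```text
clock: 11.5
ee_pos: [0.4242, -0.0897, 0.163]
eef_rot: [-3.141, -0.0, 1.725]
ft_force: [0.1, -0.3, 1.2]
grip_width: 0.489
grip_force: 0.0
the job is handed in; nothing more can be done
None
```

The wooden board is on the pile, pushed in until it met the stop, with the wire arm resting on it and the gripper clear; I never touched the blue board, and handed in at about 11.5 s (no verdict came back).

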